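# Wind a jar stand up to scan height with a tommy bar

### The job

Raise the jar to scan height: pull the tommy bar out of its blue sleeve and use it, a hole at a time, to turn the brass collar of the jar stand clockwise (seen from above), taking the bar out and on to the next hole as each swing runs out, until the top of the aluminium plate is level with the tip of the red pointer. Keep the jar standing on the plate; turn the stand by the bar only, without pushing on it or the jar with the hand, and do not disturb the other things. Then take the bar out and lay it down flat on the bench, clear of the stand.

Things in the scene. Friction and masses are not known exactly. Their poses are not given: they have to be found in the camera images.
- bar: Tommy bar, 200 mm, 0.15 kg. Origin mid-length on its centre line, x to the tip (+100). Steel shank 12 x 12 mm from x = -10 to the tip; orange handle 22 x 22 mm, x = -100 to -10. Centre of mass x = -28. Origin 11 mm up when lying on the bench. Starts with the handle in the sleeve, only the shank out. To turn, hold the handle at x = -30 or farther back: the plate overhangs the collar.
- bar_tip (a point): The end of the bar's steel tip, on its centre line; axes as the bar's.
- sleeve: Blue sleeve fixed to the bench, a roofed tunnel 116 x 50 x 46 mm, closed at the back. Origin under its centre; x points out of the open mouth, at x = +55. Bore 32 mm wide, 33 high, floor 6 mm up (the bar's centre line starts 17 mm up). The bar comes free after a level pull of about 100 mm along +x.
- stand: Fixed jar stand. Origin on its axis at bench level, -x is its front, toward the robot. Foot radius 85, 16 high. Four 8 mm guide rods at x = +-47, y = +-52 mm, 172 high: between the front two a bar in a hole swings 39 degrees either side of the front. Round plate radius 70 (80 at the rods) over the collar. Gauge post at y = -109, 168 high; reader head at x = +85 to +140, 255 high.
- stand_axis (a point): Point on the stand's axis at the height of the hole centres, z = 58 mm; axes as the stand's. The six holes in the collar's side are 14.5 mm wide and 16 mm high, flared to 21 mm wide at the mouth (36 mm from the axis), and end 12 mm from the axis.
- collar (a joint): Turn of the brass collar (radius 36 mm, z = 36 to 80), rad, growing clockwise from above; lifts the plate 9.6 mm per rad, stays where left (0.15 N m friction). Six radial holes 1.047 rad apart: see stand_axis. One lies at b = joint - 0.30, where b is the angle from the stand's front, clockwise: the mouth is in direction (-cos b, sin b) of the stand's x, y.
- plate_top (a point): Centre of the top face of the aluminium plate on which the jar stands; z = 120 mm when the collar reads 0. It moves straight up.
- pointer_tip (a point): Tip of the red pointer on the gauge post, 7 mm off the plate's rim at the stand's right; it marks the height wanted for the plate's top, 16.5 to 24 mm above the plate's height at collar 0. It is clamped and differs from time to time.
- jar: White screw-lid jar, 62 mm across, 96 mm tall, standing loose on the plate; origin under its centre, z up.
- pill_box: Blue pill box 47 x 132 x 29 mm, loose bystander; origin under its centre.
- bottle: White bottle with a green label band, 38 mm across, 68 mm tall, loose bystander; origin under its centre.
There are look-alikes about, which are no part of the job. What is shaped like the jar but green or pink is not meant.

How it is judged (in metres and radians):
On the way, in this order (a step that is already met when the one before it is completed fails the run):
1. the plate has been raised at least 3 mm with the bar in the collar (distance of plate_top from where it was at the start of the episode above 0.003 m and horizontal distance between bar_tip and stand_axis below 0.034 m), for 0.05 s.
2. the bar is out of the collar again, the plate still short of the pointer (horizontal distance between bar_tip and stand_axis above 0.037 m and z of plate_top in the frame of pointer_tip below -0.0025 m), for 0.05 s.
3. with the bar in a further hole, the plate's top has come level with the pointer tip (within 2.5 mm) (horizontal distance between bar_tip and stand_axis below 0.034 m and z of plate_top in the frame of pointer_tip between -0.0025 and 0.0025 m), for 0.1 s.
At the end, for the whole second after the job is handed in: The plate's top is within 2.5 mm of the pointer tip's height; the jar stands upright on the plate, within 30 mm of its centre; the bar lies flat and still on the bench, tip and middle over 100 mm from the stand's axis and not touching the stand (z of plate_top in the frame of pointer_tip between -0.0025 and 0.0025 m and horizontal distance between jar and plate_top below 0.03 m and angle between jar's own z axis and vertical below 0.1 rad and z of jar in the frame of plate_top above -0.004 m and height (world z) of bar below 0.018 m and height (world z) of bar_tip below 0.02 m and horizontal distance between each of bar_tip, bar and stand_axis above 0.1 m and contact force between bar and stand below 0.05 N and linear speed of bar below 0.02 m/s).
It fails at once if the hand or arm pushes on the stand with more than 6 N (contact force between any of the fingers, the arm and stand above 6 N).
It fails at once if the hand or arm pushes on the jar with more than 2 N, or the jar tips (contact force between any of the fingers, the arm and jar above 2 N or angle between jar's own z axis and vertical above 0.4 rad).
It fails at once if the pill box or the bottle is shifted more than 30 mm (distance of any of pill_box, bottle from where it was at the start of the episode above 0.03 m).
It also fails if it takes over 72 s, if anything falls off the work surface, if the arm or the gripper's body presses on something with over 40 N, if the wrist force passes 120 N, or if a joint passes its speed limit or range.

### The arm

A 6-joint arm with a two-finger parallel gripper is mounted at the origin on a cart in front of the work surface, level with it; the furniture and walls round the work are solid. World frame = base frame: x ahead of the robot, y to its left, z up, the work surface at z = 0. Lengths are in m, angles in degrees, forces in N, time in s.
With the tool pointing down it reaches from about 0.3 to 0.75 m from the base axis. Payload 8.5 kg.
Tool frame: the origin (TCP) lies on the centre line of the jaws, within the pads' length; the fingertips stand 19 mm ahead of it and the grasp point (between the pads) is the TCP (env.tcp_to_tips is the z of the fingertips in the tool frame, in m); z points along the fingers, y is the line along which they close (so a half turn about z gives the same grasp; the last joint's range is limited). The gripper opens to 85 mm and grips with 20 to 120 N. Pads are 22 mm wide; open, the fingers measure 114 mm over their backs; the gripper's body (76 mm by 85 mm) begins 54 mm behind the grasp point. The pads swing forward as they close: fully open they stand 13 mm farther back than shut.
Start: joints at [57.737, 21.807, 74.336, -0, 83.858, -12.336], TCP at [0.187, 0.517, 0.25] pointing down, gripper open.
Joint ranges: [-178.18, 178.18], [-50.72, 133.34], [12.68, 142.11], [-81.47, 261.47], [9.98, 163.14], [-165.26, 165.26]. Speed limits (degrees/s): [136.94, 136.94, 180, 180, 180, 180].

### API

Orientations are given as a 3x3 rotation matrix whose columns are the frame's x, y, z axes.
In Python, from rig import env gives the robot as it stands.
- The arm moves only by the tool servo_tool, never from a script. Its argument "steps" is a list of rows, each an object of numbers: "tx", "ty", "tz": the shift along the world's x, y, z in cm; "yaw": the turn about the world's z in degrees; "claw": the finger opening in cm, from 0 to 8.54. In form: [{"tx": .., "ty": .., "tz": .., "yaw": .., "claw": ..}, ...]. A call has 1 to 20 rows; each row shifts and turns the commanded pose from where the row before left it; what a row does not reach is not made up. A row lasts 1/10 s, in which the tool goes at most 50 mm and 8.59 degrees, less where a joint would pass 70% of its speed; a pose out of reach is approached as far as the arm can. A call with a gripper value outside its range is refused whole. The fingers move at their own pace and stop on an object; "newtons" is the grip in N (left out, the last holds). Time passes only in rows, so rows that do not move let the fingers close. It gives the time, the measured TCP pose, the force, the opening and the grip force at its end, in the units of the state.
- env.observe(): the state, without advancing time (a new reading comes with each control period).
- env.get_image(name): name is "scene" or "top"; returns (picture, depth): 420x560x3 uint8, red, green, blue; 420x560 float32, m along the optical axis (not along the pixel's ray), 0 where there is no reading.
- env.camera_model(name): a dict with "fovy" (degrees; the focal length in pixels is half the picture's height over the tangent of half this angle, whatever the lens; pixels are square), "cx", "cy" (the principal point, pixels), "T" (4x4, takes a point from camera to world coordinates). Camera axes: x right, y down, z forward; pixel columns grow to the right and rows downward; lengths in m; the calibration is good to about 2 mm. A picture is of the moment at which its call begins. camera_model takes no time and is no camera call.
- env.close_job(): hands the job in; it is judged then, once.
The state is a dict: "time_s": time; "q": joint angles; "qvel": joint speeds; "joint_efforts": joint torques, N m; "position": TCP position; "tool_rot": TCP orientation; "ft_force": force on the tool from outside, world axes, zero at the start; "wrist_torque": the same for the moment, N m; "grip_width": finger opening in m; "gripper_force": force on a finger pad.
Only numpy, scipy, OpenCV 4.12 (cv2) and the standard library are available. Lean on these libraries where they do the work, as an engineer would, in place of code of your own. Each camera call takes 0.05 s, during which the arm holds its last target. There are 200 camera calls.

## Working session

There is one attempt and no reset: what is moved stays moved. The work goes in short steps, Python scripts to look and compute and a tool call to move; the robot and the scene stay as the last step left them, time stands still between calls to the robot, and variables do not carry over. Pictures are saved under pics/ and viewed, at most 10 in all, crops included, and the job is handed in when it is done.

Besides the shell and the picture viewer there is one more tool, called as a command line: name --argument value ..., lists and objects as JSON in quotes. servo_tool: Moves the arm, as the interface text tells. Its arguments: {"type":"object","properties":{"steps":{"type":"array"},"newtons":{"type":"number"}},"required":["steps"]}

```bash
mkdir -p pics; cat > h.py <<'E'
import numpy as np, cv2
from rig import env
def grab(n):
    im,d=env.get_image(n); return im,d,env.camera_model(n)
def pts(d,c):
    h,w=d.shape; f=h/2/np.tan(np.radians(c['fovy'])/2)
    v,u=np.mgrid[:h,:w]; P=np.stack([(u-c['cx'])/f*d,(v-c['cy'])/f*d,d],-1)
    T=np.array(c['T']); return P@T[:3,:3].T+T[:3,3]
def ray(c,u,v,z,h=420):
    f=h/2/np.tan(np.radians(c['fovy'])/2); T=np.array(c['T'])
    r=T[:3,:3]@np.array([(u-c['cx'])/f,(v-c['cy'])/f,1]); return T[:3,3]+r*(z-T[2,3])/r[2]
E
python3 - <<'E'
from h import *
for n in('scene','top'):
    im,d,c=grab(n); cv2.imwrite(f'pics/{n}0.png',im[...,::-1]); np.savez(f'{n}0.npz',im=im,d=d)
    print(n,c,(d==0).mean())
print(env.observe(),env.tcp_to_tips)
E
```

```text
scene {'fovy': 45.32639490633606, 'cx': 283.6568805441966, 'cy': 208.99392155084522, 'T': array([[ 0.9711715 ,  0.10974945, -0.21161517,  0.91287531],
       [ 0.23837573, -0.45348537,  0.85879452, -1.18464473],
       [-0.00171216, -0.88448068, -0.46657367,  0.74818029],
       [ 0.        ,  0.        ,  0.        ,  1.        ]])} 0.0043239795918367345
top {'fovy': 54.949697317949216, 'cx': 272.0469893996746, 'cy': 208.75311535359944, 'T': array([[ 0.16719549, -0.9658515 ,  0.19793069,  0.46185712],
       [-0.98591414, -0.16467713,  0.02923621, -0.08454748],
       [ 0.00435682, -0.20003082, -0.97977992,  0.94325854],
       [ 0.        ,  0.        ,  0.        ,  1.        ]])} 0.0037670068027210886
{'time_s': 0.1, 'q': array([ 5.77364195e+01,  2.18393782e+01,  7.43770126e+01, -1.32248574e-03,
        8.38576744e+01, -1.23353341e+01]), 'qvel': array([-0.05793941, -0.15879371, -0.20824617,  0.04566348,  0.05473135,
        0.05208988]), 'joint_efforts': array([ 5.29155353e-03, -4.49213898e+01, -2.31655329e+01,  3.94823724e-05,
        3.65134169e-03,  3.11178019e-05]), 'position': array([0.18734788, 0.516876  , 0.24977243]), 'tool_rot': array([[-9.40120970e-01,  3.40840302e-01, -6.70645969e-04],
       [ 3.40840867e-01,  9.40120355e-01, -1.10534246e-03],
       [ 2.53742669e-04, -1.26773918e-03, -9.99999164e-01]]), 'ft_force': array([-0.92585407,  0.13152585,  0.04864731]), 'wrist_torque': array([ 0.03516323,  0.0173268 , -0.01088967]), 'gripper_force': 0.0, 'grip_width': 0.08537601569923385} 0.019
```

View pics/scene0.png

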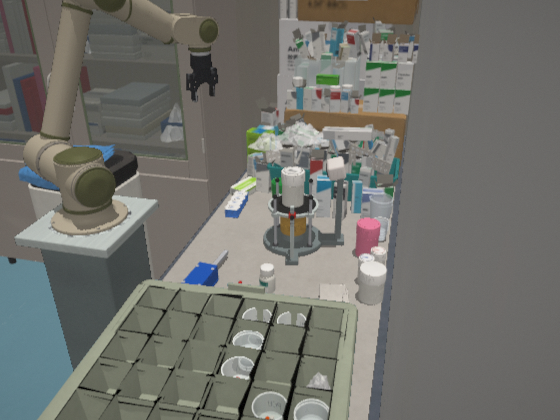

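View pics/top0.png

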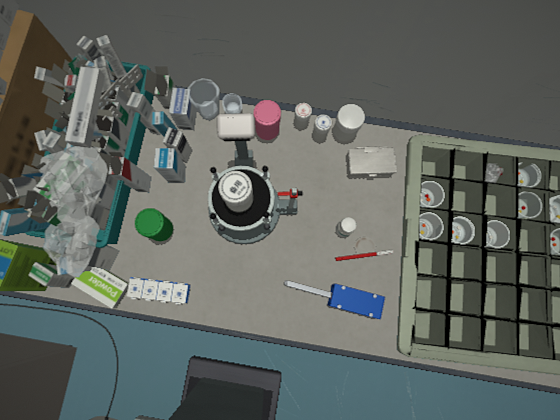

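Top view: the blue sleeve is at (357,300) with the steel shank out to its left, tip at (287,284). The stand is at (242,205) with the white jar on its plate at (236,188), and the red pointer is at (297,194). The bottle is at (346,226) and the pill box at (158,290).

Possible confusions:
- Bar: the shank (308,289), against the red pen (365,255).
- Jar: the white one on the plate (236,188), against pink (267,118), green (153,224) and white (350,122).

I choose the shank in the sleeve and the jar on the plate.

```bash
python3 - <<'E'
from h import *
Z=np.load('top0.npz'); im,d=Z['im'],Z['d']; c=env.camera_model('top'); P=pts(d,c)
Zs=np.load('scene0.npz'); ims,ds=Zs['im'],Zs['d']; cs=env.camera_model('scene'); Ps=pts(ds,cs)
def box(m,u0,u1,v0,v1):
    k=np.zeros_like(m); k[v0:v1,u0:u1]=m[v0:v1,u0:u1]; return k
hsv=cv2.cvtColor(im,cv2.COLOR_RGB2HSV); hs=cv2.cvtColor(ims,cv2.COLOR_RGB2HSV)
print('bench z',np.median(P[300:330,215:265,2]), 'scene bench',np.median(Ps[255:262,240:255,2]))
blue=box((abs(hsv[...,0].astype(int)-112)<12)&(hsv[...,1]>150),315,395,270,330)&(P[...,2]>.04)
def rect(m,name):
    q=P[m]; r=cv2.minAreaRect((q[:,:2]*1000).astype(np.float32)); print(name,m.sum(),r,'z',np.percentile(q[:,2],[5,50,95]).round(4), 'med',np.median(q,0).round(4))
rect(blue,'sleeve roof')
sh=box((P[...,2]>.014)&(P[...,2]<.035),278,332,272,305)&~((abs(hsv[...,0].astype(int)-112)<12)&(hsv[...,1]>150))
rect(sh,'shank')
q=P[sh]; x,y=q[:,0],q[:,1]; vx,vy,x0,y0=cv2.fitLine(q[:,:2].astype(np.float32),cv2.DIST_HUBER,0,.001,.001).ravel(); print('shank line',vx,vy,x0,y0,np.degrees(np.arctan2(vy,vx)), q[:,1].max(),q[:,1].min())
# stand: foot at z16, plate
for nm,zz in(('foot',(.010,.022)),('plate',(.112,.128))):
    m=box((P[...,2]>zz[0])&(P[...,2]<zz[1]),195,290,150,250); q=P[m]
    (cx,cy),r=cv2.minEnclosingCircle((q[:,:2]*1000).astype(np.float32)); print(nm,m.sum(),cx,cy,r,np.median(q[:,2]))
red=box(((hsv[...,0]<8)|(hsv[...,0]>172))&(hsv[...,1]>130),275,310,180,205)
q=P[red]; print('red top',red.sum(),q.min(0).round(4),q.max(0).round(4),np.argwhere(red)[:, ::-1].min(0),np.argwhere(red)[:, ::-1].max(0))
redS=box(((hs[...,0]<8)|(hs[...,0]>172))&(hs[...,1]>130),270,320,195,230)
q=Ps[redS]; print('red scene',redS.sum(),q.min(0).round(4),q.max(0).round(4),np.median(q,0).round(4),np.argwhere(redS)[:, ::-1].min(0),np.argwhere(redS)[:, ::-1].max(0))
jar=box((P[...,2]>.2)&(P[...,2]<.23),210,265,160,215); rect(jar,'jar lid')
# rods tops
m=box((P[...,2]>.160)&(P[...,2]<.180),195,290,150,250); n,l,st,ce=cv2.connectedComponentsWithStats(m.astype(np.uint8))
for i in range(1,n): print('rod?',st[i,4],ce[i],np.median(P[l==i],0).round(4))
rect(box(P[...,2]>.05,335,360,212,240),'bottle'); rect(box((P[...,2]>.02)&(P[...,2]<.04),120,195,272,308),'pillbox')
a=np.hstack([cv2.resize(im[145:255,190:320],None,fx=3,fy=3,interpolation=2),cv2.resize(ims[165:275,250:350],None,fx=3,fy=3,interpolation=2)])
cv2.imwrite('pics/crop1.png',a[...,::-1])
E
```

```text
bench z 0.0004414921759535173 scene bench 0.0020418823993308965
sleeve roof 1100 ((477.56365966796875, -207.7376251220703), (243.42535400390625, 49.33721923828125), 85.80848693847656) z [0.0437 0.0463 0.0489] med [ 0.4726 -0.2733  0.0463]
shank 270 ((482.28814697265625, -167.50180053710938), (110.06035614013672, 12.916977882385254), 83.79032135009766) z [0.0207 0.0233 0.0258] med [ 0.4823 -0.1673  0.0233]
shank line 0.100870736 0.9948995 0.482276 -0.1670387 84.21068 -0.11318375425158311 -0.22151049664848627
foot 1233 671.2219848632812 13.46212100982666 113.9924545288086 0.01625534001934903
plate 2349 642.864013671875 7.559501647949219 79.17937469482422 0.11950970234723357
red top 84 [ 0.6536 -0.1061 -0.0029] [ 0.6914 -0.0649  0.1521] [278 189] [297 197]
red scene 25 [ 0.6589 -0.1122  0.1399] [ 0.6749 -0.093   0.1513] [ 0.6708 -0.1027  0.1487] [289 212] [295 217]
jar lid 888 ((639.1744995117188, 11.565547943115234), (60.759986877441406, 61.37675476074219), 10.618828773498535) z [0.2105 0.2154 0.2176] med [0.6382 0.0112 0.2154]
rod? 32 [265.25    168.15625] [ 0.6976 -0.0343  0.1696]
rod? 32 [213.5 169.5] [0.6772 0.0671 0.1699]
rod? 1 [252. 195.] [ 0.6402 -0.0174  0.1632]
rod? 39 [241.33333333 204.33333333] [ 0.6147 -0.002   0.168 ]
rod? 2 [227.5 203.5] [0.6149 0.0271 0.1642]
rod? 34 [266.20588235 213.91176471] [ 0.6056 -0.0521  0.1696]
rod? 35 [213.22857143 215.42857143] [0.5857 0.0489 0.1694]
bottle 198 ((549.021484375, -168.32916259765625), (32.45976257324219, 239.61293029785156), 53.8483772277832) z [0.0596 0.0675 0.0704] med [ 0.6321 -0.2292  0.0675]
pillbox 1310 ((421.455078125, 173.65396118164062), (47.41522216796875, 154.56443786621094), 3.502803325653076) z [0.0253 0.0286 0.0314] med [0.4225 0.167  0.0286]
```

View pics/crop1.png

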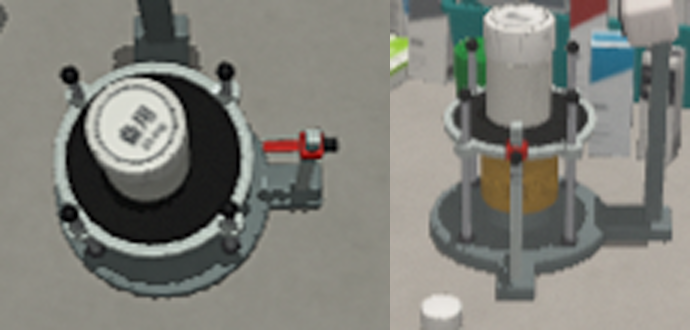

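```bash
python3 - <<'E'
from h import *
c=env.camera_model('top'); cs=env.camera_model('scene')
D=[];
for i in range(6):
    im,d,_=grab('top'); D.append(np.where(d>0,d,np.nan))
d=np.nanmean(D,0); P=pts(d,c); hsv=cv2.cvtColor(im,cv2.COLOR_RGB2HSV)
ax=np.array([.6417,.0075]); th=np.radians(11.05); R=np.array([[np.cos(th),np.sin(th)],[-np.sin(th),np.cos(th)]])
S=P.copy(); S[...,:2]=(P[...,:2]-ax)@R.T
for v in range(186,200):
    for u in range(274,302):
        if ((hsv[v,u,0]<10)|(hsv[v,u,0]>170))&(hsv[v,u,1]>110): print((u,v),(S[v,u]*1000).round(1), end=' ')
    print()
r=np.hypot(S[...,0],S[...,1])
m=(r<.066)&(abs(P[...,2]-.12)<.008); print('plate inner z',m.sum(),np.median(P[m][:,2]))
m=(r<.079)&(r>.071)&(abs(P[...,2]-.12)<.008)
for s in(-1,1): k=m&(s*S[...,1]>.05); print('rim z side',s,k.sum(),np.median(P[k][:,2]))
m=(r<.083)&(r>.072)&(abs(P[...,2]-.016)<.008); print('foot z',np.median(P[m][:,2]))
m=abs(P[...,2])<.008; m[:,:210]=0;m[:,300:]=0; print('bench z',np.median(P[m][:,2]))
# jar position
m=(abs(P[...,2]-.2155)<.006)&(r<.08); (x,y),rr=cv2.minEnclosingCircle((S[m][:,:2]*1000).astype(np.float32)); print('jar in stand',x,y,rr)
ims,ds,_=grab('scene'); Ps=pts(ds,cs)
cv2.imwrite('pics/crop2.png',cv2.resize(ims[190:250,262:322],None,fx=9,fy=9,interpolation=0)[...,::-1])
E
```

```text
(290, 189) [   8.2 -100.9  147.7] (291, 189) [   7.9 -102.8  148.7] 
(290, 190) [   6.3 -100.8  146.9] (291, 190) [   6.  -102.8  148. ] (297, 190) [   5.7 -115.   148. ] 
(290, 191) [   4.  -100.7  147.6] (291, 191) [   3.9 -102.7  147.9] (297, 191) [   3.6 -114.9  147.9] 
(278, 192) [  3.5 -76.4 143.8] (279, 192) [  3.3 -78.4 144.3] (280, 192) [  3.1 -80.4 144.9] (281, 192) [  3.3 -82.5 143.7] (282, 192) [  3.2 -84.5 144.2] (283, 192) [  3.1 -86.6 144.3] (284, 192) [  3.1 -88.6 144.3] (285, 192) [  3.2 -90.7 143.4] (286, 192) [  3.2 -92.7 143.5] (287, 192) [  3.  -94.7 144. ] (288, 192) [  3.1 -96.8 143.4] (289, 192) [  2.9 -98.8 143.9] (290, 192) [   2.3 -100.7  146.3] (291, 192) [   1.4 -102.6  149.6] (297, 192) [   1.3 -114.7  149. ] 
(278, 193) [  1.4 -76.4 143.7] (279, 193) [  1.4 -78.4 143.7] (280, 193) [  1.2 -80.4 143.9] (281, 193) [  1.1 -82.4 144.4] (282, 193) [  1.1 -84.5 144.3] (283, 193) [  1.  -86.5 144.4] (284, 193) [  0.9 -88.5 144.7] (285, 193) [  1.  -90.6 144.2] (286, 193) [  1.1 -92.7 143.2] (287, 193) [  0.9 -94.7 143.8] (288, 193) [  0.5 -96.6 145.3] (289, 193
[... 1273 characters left out ...]
-102.4  147.7] (292, 196) [  -6.6 -104.4  148.1] (293, 196) [  -6.8 -106.4  148.6] (294, 196) [  -6.7 -108.4  148.3] (295, 196) [  -6.8 -110.4  148.2] (296, 196) [  -7.  -112.4  149. ] (297, 196) [  -6.9 -114.5  148.4] 
(290, 197) [  25.8 -108.5    1. ] (291, 197) [  -7.5 -102.6  143.4] (292, 197) [  -7.7 -104.6  143.8] (293, 197) [  -7.5 -106.7  142.8] (294, 197) [  -7.5 -108.7  142.8] (295, 197) [  -7.6 -110.7  142.9] (296, 197) [  -7.5 -112.8  142.5] 


plate inner z 1927 0.11956076577017072
rim z side -1 40 0.11941892493288597
rim z side 1 34 0.11957396187197777
foot z 0.016339541893209963
bench z 0.00032700640979033135
jar in stand -0.871015191078186 5.038393497467041 31.006668090820312
```

View pics/crop2.png

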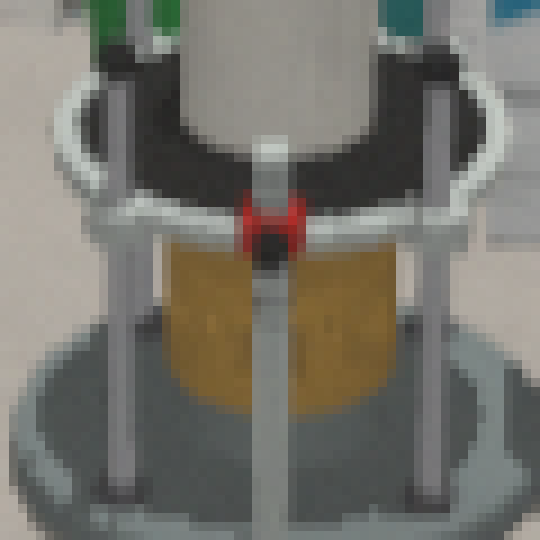

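servo_tool --steps '[{"tx": 3.0, "ty": -4.0, "yaw": -8.5, "claw": 5.0}, {"tx": 3.0, "ty": -4.0, "yaw": -8.5}, {"tx": 3.0, "ty": -4.0, "yaw": -8.5}, {"tx": 3.0, "ty": -4.0, "yaw": -8.5}, {"tx": 3.0, "ty": -4.0, "yaw": -8.5}, {"tx": 2.5, "ty": -4.0, "yaw": -8.5}, {"tx": 2.5, "ty": -4.0, "yaw": -8.5}, {"tx": 2.5, "ty": -4.0, "yaw": -8.5}, {"tx": 2.5, "ty": -4.0, "yaw": -8.0}, {"tx": 2.5, "ty": -4.0}, {"tx": 2.0, "ty": -4.0, "tz": -1}, {"ty": -4.0, "tz": -2}, {"ty": -4.0, "tz": -2}, {"ty": -4.0, "tz": -2}, {"ty": -4.0, "tz": -2}, {"ty": -4.0, "tz": -2}, {"ty": -4.0, "tz": -2}]'

```text
invalid input at $.steps[0]: expected keys tx, ty, tz, yaw, claw
```

Pointer: red bar at the stand's right, top face at z≈144 mm and about 6–7 mm thick, so the tip is at about 141–142. The plate reads 119.6, so the collar is at about 0. The rise needed is about 22 mm, or about 133°, which takes three swings.

Crop: pointer clamp at (272,225), with the brass collar below the plate.

servo_tool --steps '[{"tx": 1.7, "ty": -4, "tz": 0, "yaw": -8.4, "claw": 5}, {"tx": 1.7, "ty": -4, "tz": 0, "yaw": -8.4, "claw": 5}, {"tx": 1.7, "ty": -4, "tz": 0, "yaw": -8.4, "claw": 5}, {"tx": 1.7, "ty": -4, "tz": 0, "yaw": -8.4, "claw": 5}, {"tx": 1.7, "ty": -4, "tz": 0, "yaw": -8.4, "claw": 5}, {"tx": 1.7, "ty": -4, "tz": 0, "yaw": -8.4, "claw": 5}, {"tx": 1.7, "ty": -4, "tz": 0, "yaw": -8.4, "claw": 5}, {"tx": 1.7, "ty": -4, "tz": 0, "yaw": -8.4, "claw": 5}, {"tx": 1.8, "ty": -4, "tz": 0, "yaw": -8.4, "claw": 5}, {"tx": 1.8, "ty": -4, "tz": 0, "yaw": 0, "claw": 5}, {"tx": 1.8, "ty": -4, "tz": -2, "yaw": 0, "claw": 5}, {"tx": 1.8, "ty": -4, "tz": -2, "yaw": 0, "claw": 5}, {"tx": 1.8, "ty": -4, "tz": -2, "yaw": 0, "claw": 5}, {"tx": 1.8, "ty": -4, "tz": -2, "yaw": 0, "claw": 5}, {"tx": 1.8, "ty": -4, "tz": -2, "yaw": 0, "claw": 5}, {"tx": 1.8, "ty": -4, "tz": -2, "yaw": 0, "claw": 5}, {"tx": 1.8, "ty": -4, "tz": -2, "yaw": 0, "claw": 5}, {"tx": 0, "ty": 0, "tz": 0, "yaw": 0, "claw": 5}]'

```text
time_s: 2.25
position: [0.4864, -0.167, 0.1078]
tool_rot: [[0.1, 0.995, -0.002], [0.995, -0.1, 0.0], [0.0, -0.002, -1.0]]
ft_force: [0.1, 0.6, 0.5]
grip_width: 0.0503
gripper_force: 0.0
```

```bash
python3 - <<'E'
from h import *
c=env.camera_model('scene'); D=[]; I=[]
for i in range(8):
    im,d,_=grab('scene'); D.append(np.where(d>0,d,np.nan)); I.append(im.astype(float))
d=np.nanmean(D,0); P=pts(d,c); im=np.mean(I,0)
ax=np.array([.6417,.0075]); th=np.radians(11.05); R=np.array([[np.cos(th),np.sin(th)],[-np.sin(th),np.cos(th)]])
S=(P[...,:2]-ax)@R.T; r=np.hypot(S[...,0],S[...,1])*1000
b=np.degrees(np.arctan2(S[...,1],-S[...,0]))
for v in range(215,237): print(v,' '.join(f'{r[v,u]:3.0f}' for u in range(279,309)),'| z',(P[v,287,2]*1000).round(0),(P[v,297,2]*1000).round(0))
v=226; print(' '.join(f'{b[v,u]:.0f}' for u in range(279,309)))
hsv=cv2.cvtColor(np.load('top0.npz')['im'],cv2.COLOR_RGB2HSV)
s=env.observe(); print(s['position'],s['tool_rot'][:,1],s['q'])
E
```

```text
215  66  66  65  66  66  66  65  67  65 111 113 116 118 120 116 114 113  67  67  67  68  67  68  68  69  69  69  69  70  74 | z 119.0 120.0
216 148  32  29  65  67  65  66  66  67 113 115 123 123 125 122 114 112  66  68  68  68  68  68  67  68  67  37 150  69  73 | z 117.0 118.0
217 144  32  30  27  24  22  20  17  16  66 114 126 125 122 125 115  67  67  69  69  69  25  27  29  32  35  37 144 148  72 | z 83.0 115.0
218 138  32  32  29  27  26  22  20  19  17  16 124 124 124 124  14  16  17  20  23  24  27  29  32  34  37  38 141 140  71 | z 83.0 82.0
219 129  32  32  32  30  28  27  24  23  20  20 113 125 122 110  19  21  23  24  26  28  31  32  33  36  37  38 133 134  72 | z 82.0 83.0
220 124  32  31  31  32  31  30  28  27  26  25 112 112 111 111  24  25  26  30  30  32  33  35  37  36  37  38 128 127  71 | z 82.0 83.0
221 119  32  32  31  32  31  31  31  31  32  31 110 112 109 110  33  31  32  34  32  35  36  36  36  36  38  38 122 123  70 | z 81.0 83.0
222 114  32  29  33  32  31  30  32  32  30  33 111 110 111 111  32  34  33  32  35  36  36  36  37  36  38  38 116 116  69 | z 7
[... 1603 characters left out ...]
 35  34  36  34  31  32  34  35  40  43  45  68 | z 40.0 42.0
235  35  33  30  28  27  27  26  26  26  25  26 111 111 111 112  34  34  32  29  28  30  31  31  33  34  35  38  41  44  68 | z 34.0 35.0
236  35  32  30  28  27  27  27  27  28  27  27 111 110 111 111  27  28  29  28  29  31  31  32  33  34  35  38  41  44  69 | z 32.0 31.0
53 -5 -13 -10 -45 -52 -57 -64 -70 -72 -68 -90 -91 -92 -94 -104 -108 -112 -118 -123 -127 -131 -170 -166 -162 -165 -172 126 132 132
[ 0.48545466 -0.16216582  0.11104301] [ 9.95461752e-01 -9.51572974e-02  9.94101928e-04] [-3.17441867e+01  2.66931680e+01  9.23645477e+01  1.20909053e-03
  6.08792804e+01 -2.62843851e+01]<stdin>:5: RuntimeWarning: Mean of empty slice
```

servo_tool --steps '[{"tx": -0.3, "ty": 0, "tz": -3, "yaw": 0, "claw": 5}, {"tx": 0, "ty": 0, "tz": -3, "yaw": 0, "claw": 5}, {"tx": 0, "ty": 0, "tz": -1.5, "yaw": 0, "claw": 5}, {"tx": 0, "ty": 0, "tz": -1.2, "yaw": 0, "claw": 5}, {"tx": 0, "ty": 0, "tz": 0, "yaw": 0, "claw": 5}, {"tx": 0, "ty": 0, "tz": 0, "yaw": 0, "claw": 0.5}, {"tx": 0, "ty": 0, "tz": 0, "yaw": 0, "claw": 0.5}, {"tx": 0, "ty": 0, "tz": 0, "yaw": 0, "claw": 0.5}, {"tx": 0, "ty": 0, "tz": 0, "yaw": 0, "claw": 0.5}, {"tx": 0, "ty": 0, "tz": 0, "yaw": 0, "claw": 0.5}]' --newtons 50

```text
time_s: 3.65
position: [0.4827, -0.163, 0.0238]
tool_rot: [[0.096, 0.995, 0.001], [0.995, -0.096, -0.001], [-0.0, 0.001, -1.0]]
ft_force: [0.3, 1.6, 3.9]
grip_width: 0.0103
gripper_force: 50.9
```

servo_tool --steps '[{"tx": 0.1, "ty": 1, "tz": 0.1, "yaw": 0, "claw": 0.5}, {"tx": 0.1, "ty": 1.5, "tz": 0, "yaw": 0, "claw": 0.5}, {"tx": 0.2, "ty": 2, "tz": 0, "yaw": 0, "claw": 0.5}, {"tx": 0.2, "ty": 2, "tz": 0, "yaw": 0, "claw": 0.5}, {"tx": 0.2, "ty": 2, "tz": 0, "yaw": 0, "claw": 0.5}, {"tx": 0.2, "ty": 2, "tz": 0, "yaw": 0, "claw": 0.5}, {"tx": 0.2, "ty": 2, "tz": 0, "yaw": 0, "claw": 0.5}, {"tx": 0.1, "ty": 1.5, "tz": 0, "yaw": 0, "claw": 0.5}, {"tx": 0, "ty": 0, "tz": -0.3, "yaw": 0, "claw": 0.5}, {"tx": 0, "ty": 0, "tz": -0.4, "yaw": 0, "claw": 0.5}, {"tx": 0, "ty": 0, "tz": 0, "yaw": 0, "claw": 0.5}]'

```text
time_s: 4.75
position: [0.4951, -0.0214, 0.0193]
tool_rot: [[0.097, 0.995, 0.001], [0.995, -0.097, 0.002], [0.002, 0.0, -1.0]]
ft_force: [-6.8, 13.1, 33.3]
grip_width: 0.0106
gripper_force: 70.0
```

```bash
python3 - <<'E'
from h import *
im,d,c=grab('top'); cv2.imwrite('pics/top2.png',cv2.resize(im[140:340,150:410],None,fx=3,fy=3)[...,::-1])
E
```

```text
(no output)
```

View pics/top2.png

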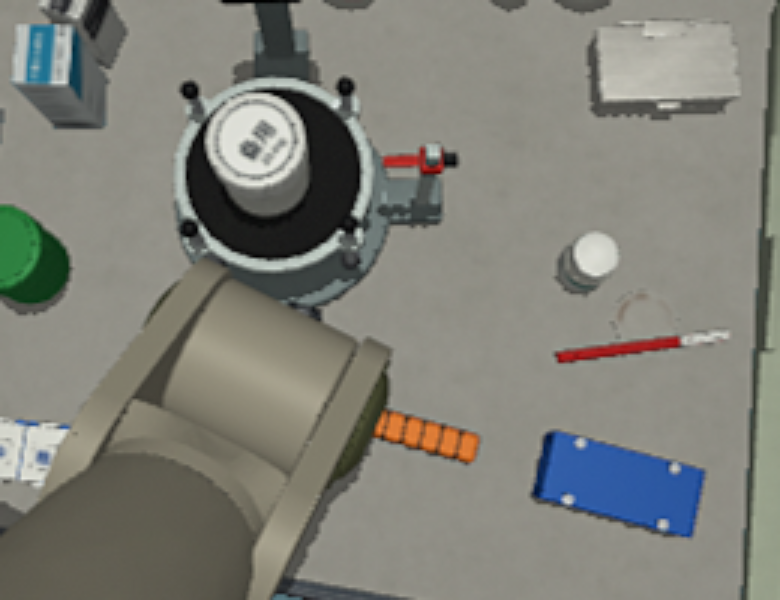

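The bar is clear of the sleeve: orange handle end at crop (478,445), sleeve mouth at (545,440). Next I release it and measure before regrasping the handle.

servo_tool --steps '[{"tx": 0, "ty": 0, "tz": 0.3, "yaw": 0, "claw": 0.5}, {"tx": 0, "ty": 0, "tz": 0.1, "yaw": 0, "claw": 5}, {"tx": 0, "ty": 0, "tz": 0, "yaw": 0, "claw": 5}, {"tx": 0, "ty": 0, "tz": 0, "yaw": 0, "claw": 5}, {"tx": 0, "ty": 0, "tz": 2, "yaw": 0, "claw": 5}, {"tx": 0, "ty": 0, "tz": 3, "yaw": 0, "claw": 5}, {"tx": -0.3, "ty": -3, "tz": 1, "yaw": 0, "claw": 5}, {"tx": -0.4, "ty": -4, "tz": 0, "yaw": 0, "claw": 5}, {"tx": -0.3, "ty": -3, "tz": 0, "yaw": 0, "claw": 5}, {"tx": 0, "ty": 0, "tz": 0, "yaw": 0, "claw": 5}]'

```text
time_s: 5.8
position: [0.4854, -0.1261, 0.0811]
tool_rot: [[0.1, 0.995, 0.0], [0.995, -0.1, -0.001], [-0.001, 0.001, -1.0]]
ft_force: [0.1, 0.1, 0.1]
grip_width: 0.0501
gripper_force: 0.0
```

```bash
python3 - <<'E'
from h import *
im,d,c=grab('top'); P=pts(d,c); hsv=cv2.cvtColor(im,cv2.COLOR_RGB2HSV)
ok=(d>0)
o=ok&(hsv[...,0]>5)&(hsv[...,0]<18)&(hsv[...,1]>170)&(P[...,2]<.04)&(P[...,2]>.012); o[:, :220]=0;o[:,340:]=0;o[:250]=0
q=P[o]; print(o.sum(),q.min(0),q.max(0),np.median(q,0)); r=cv2.minAreaRect((q[:,:2]*1000).astype(np.float32)); print(r)
s=ok&(hsv[...,1]<70)&(P[...,2]<.025)&(P[...,2]>.009)&(abs(P[...,0]-.49)<.03)&(P[...,1]>-.1)&(P[...,1]<.08)
q=P[s]; print(s.sum(), q.min(0),q.max(0))
if len(q)>20: print(cv2.fitLine(q[:,:2].astype(np.float32),cv2.DIST_HUBER,0,.001,.001).ravel(), cv2.minAreaRect((q[:,:2]*1000).astype(np.float32)))
cv2.imwrite('pics/top3.png',cv2.resize(im[200:340,200:400],None,fx=4,fy=4)[...,::-1])
print(env.observe()['position'],env.observe()['ft_force'])
E
```

```text
Traceback (most recent call last):
ValueError: zero-size array to reduction operation minimum which has no identity
```

```bash
python3 - <<'E'
from h import *
c=env.camera_model('top'); print('old end',ray(c,150+478/3,140+447/3,.02))
im,d,c=grab('top'); P=pts(d,c); hsv=cv2.cvtColor(im,cv2.COLOR_RGB2HSV)
o=(d>0)&(hsv[...,0]>5)&(hsv[...,0]<18)&(hsv[...,1]>150)&(abs(P[...,0]-.49)<.06)&(abs(P[...,1]+.1)<.12); print(o.sum()); 
if o.any(): print(np.median(P[o],0),P[o].min(0),P[o].max(0))
s=(d>0)&(hsv[...,1]<70)&(P[...,2]<.025)&(P[...,2]>.009)&(abs(P[...,0]-.50)<.02)&(P[...,1]>-.1)&(P[...,1]<.08)
q=P[s]; print(s.sum())
if s.sum()>20: print(q.min(0),q.max(0),cv2.fitLine(q[:,:2].astype(np.float32),cv2.DIST_HUBER,0,.001,.001).ravel())
ims,ds,cs=grab('scene')
cv2.imwrite('pics/m3.png',np.vstack([cv2.resize(im[200:340,200:400],None,fx=2,fy=2),cv2.resize(ims[180:320,150:350],None,fx=2,fy=2)])[...,::-1])
E
```

```text
old end [ 0.48128333 -0.17017253  0.02      ]
0
149
[ 0.48890271 -0.07198935  0.01215723] [0.50521206 0.02708367 0.02133312] [ 0.08641201  0.9962595   0.4971981  -0.00467994]
```

View pics/m3.png

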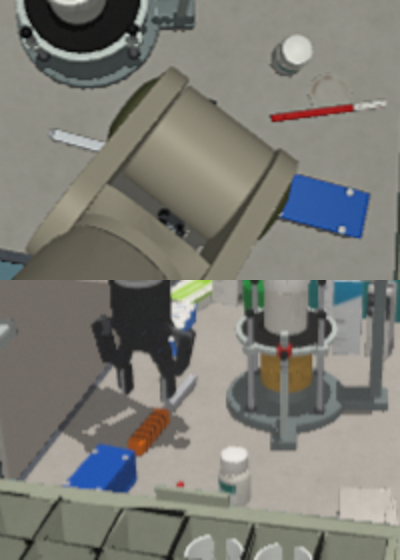

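Top crop: the shank tip (52,135) shows, and the hand covers the handle. The ray to the old handle end and the tip agree on 199 mm length at 84.6°, so the TCP sits over bar x≈-55 and on its line. Next: grip and lift.

servo_tool --steps '[{"tx": 0, "ty": 0, "tz": -3, "yaw": 0, "claw": 5}, {"tx": 0, "ty": 0, "tz": -1.6, "yaw": 0, "claw": 5}, {"tx": 0, "ty": 0, "tz": -1.1, "yaw": 0, "claw": 5}, {"tx": 0, "ty": 0, "tz": 0, "yaw": 0, "claw": 5}, {"tx": 0, "ty": 0, "tz": 0, "yaw": 0, "claw": 1.2}, {"tx": 0, "ty": 0, "tz": 0, "yaw": 0, "claw": 1.2}, {"tx": 0, "ty": 0, "tz": 0, "yaw": 0, "claw": 1.2}, {"tx": 0, "ty": 0, "tz": 0, "yaw": 0, "claw": 1.2}, {"tx": 0, "ty": 0, "tz": 0, "yaw": 0, "claw": 1.2}, {"tx": 0, "ty": 0, "tz": 0, "yaw": 0, "claw": 1.2}]' --newtons 80

```text
time_s: 6.95
position: [0.4859, -0.1229, 0.0254]
tool_rot: [[0.096, 0.995, 0.002], [0.995, -0.096, -0.001], [-0.0, 0.002, -1.0]]
ft_force: [-1.3, 1.4, 5.7]
grip_width: 0.02
gripper_force: 79.1
```

servo_tool --steps '[{"tx": 0, "ty": 0, "tz": 1.5, "yaw": 0, "claw": 1.2}, {"tx": -1.3, "ty": -0.5, "tz": 2, "yaw": 0, "claw": 1.2}, {"tx": -2, "ty": 0, "tz": 1.2, "yaw": -8, "claw": 1.2}, {"tx": 0, "ty": 0.6, "tz": 0, "yaw": -8, "claw": 1.2}, {"tx": 0, "ty": 0.6, "tz": 0, "yaw": -8, "claw": 1.2}, {"tx": 0, "ty": 0.6, "tz": 0, "yaw": -8, "claw": 1.2}, {"tx": 0, "ty": 0.6, "tz": 0, "yaw": -8, "claw": 1.2}, {"tx": 0, "ty": 0.6, "tz": 0, "yaw": -8, "claw": 1.2}, {"tx": 0, "ty": 0.6, "tz": 0, "yaw": -8, "claw": 1.2}, {"tx": 0, "ty": 0, "tz": 0, "yaw": 0, "claw": 1.2}, {"tx": 0, "ty": 0, "tz": 0, "yaw": 0, "claw": 1.2}]'

```text
time_s: 8.05
position: [0.4526, -0.0921, 0.0716]
tool_rot: [[0.877, 0.48, 0.001], [0.48, -0.877, -0.0], [0.0, 0.001, -1.0]]
ft_force: [-0.3, 0.5, -1.5]
grip_width: 0.0201
gripper_force: 78.6
```

```bash
cat > st.py <<'E'
from h import *
import sys
s=env.observe(); p=s['position']; y=s['tool_rot'][:,1]; th=np.degrees(np.arctan2(y[1],y[0]))+90
ax=np.array([.6417,.0075]); u=np.array([np.cos(np.radians(th)),np.sin(np.radians(th))]); n=np.array([-u[1],u[0]]); w=ax-p[:2]
print('t',s['time_s'],'pos',p.round(4),'theta',th.round(2),'b',(11.05-th).round(2),'along to axis',(w@u*1000).round(1),'axis left of bar line mm',(w@n*1000).round(1),'F',s['ft_force'].round(1),'q6',s['q'][5].round(0))
E
python3 - <<'E'
exec(open('st.py').read())
im,d,c=grab('top'); P=pts(d,c); hsv=cv2.cvtColor(im,cv2.COLOR_RGB2HSV)
q=P-np.r_[p[:2],0]; a=q[...,:2]@u; l=q[...,:2]@n
m=(d>0)&(a>.04)&(a<.17)&(abs(l)<.02)&(P[...,2]>.045)&(P[...,2]<.085)
print(m.sum(),'z',np.median(P[m][:,2]),'a',a[m].min(),np.percentile(a[m],98),a[m].max(),'l',np.median(l[m]))
if m.sum()>30:
    k=np.polyfit(a[m],l[m],1); kz=np.polyfit(a[m],P[m][:,2],1); print('lat',np.polyval(k,[.05,.15]),'z',np.polyval(kz,[.05,.15]))
cv2.imwrite('pics/m4.png',cv2.resize(im[150:330,180:400],None,fx=3,fy=3)[...,::-1])
E
```

```text
t 8.05 pos [ 0.4526 -0.0921  0.0716] theta 28.7 b -17.65 along to axis 213.7 axis left of bar line mm -3.5 F [-0.3  0.5 -1.5] q6 35.0
132 z 0.06372098187805553 a 0.09621299034683124 0.14997673413189794 0.15119538385845532 l -0.0006703778476779164
lat [-0.00017504 -0.00081021] z [0.06451862 0.06315028]
```

View pics/m4.png

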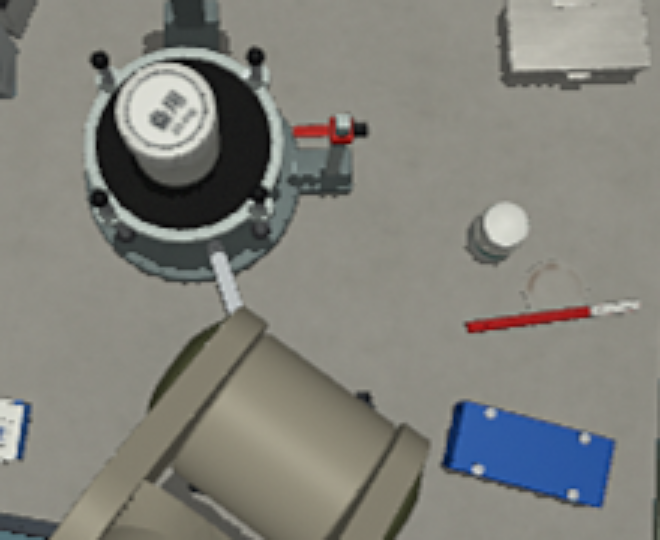

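The shank, entering under the plate at crop (228,285), is level (top z≈63.5) and about 3 mm off the hole line. I correct sideways, then insert.

servo_tool --steps '[{"tx": 0.13, "ty": -0.24, "tz": 0.05, "yaw": -0.3, "claw": 1.2}, {"tx": 0.9, "ty": 0.5, "tz": 0, "yaw": 0, "claw": 1.2}, {"tx": 0.6, "ty": 0.33, "tz": 0, "yaw": 0, "claw": 1.2}, {"tx": 0.45, "ty": 0.24, "tz": 0, "yaw": 0, "claw": 1.2}, {"tx": 0.45, "ty": 0.24, "tz": 0, "yaw": 0, "claw": 1.2}, {"tx": 0.45, "ty": 0.24, "tz": 0, "yaw": 0, "claw": 1.2}, {"tx": 0.45, "ty": 0.24, "tz": 0, "yaw": 0, "claw": 1.2}, {"tx": 0, "ty": 0, "tz": 0, "yaw": 0, "claw": 1.2}]'

```text
time_s: 8.9
position: [0.4873, -0.0762, 0.0718]
tool_rot: [[0.881, 0.473, 0.0], [0.473, -0.881, -0.0], [0.0, 0.0, -1.0]]
ft_force: [-0.2, -0.4, -1.4]
grip_width: 0.02
gripper_force: 78.6
```

```bash
python3 st.py
```

```text
t 8.9 pos [ 0.4873 -0.0762  0.0718] theta 28.2 b -17.15 along to axis 175.7 axis left of bar line mm 0.8 F [-0.2 -0.4 -1.4] q6 39.0
```

```bash
cat > arc.py <<'E'
import numpy as np,sys
t0,t1,R0,R1,n=map(float,sys.argv[1:6]); n=int(n); x,y=map(float,sys.argv[6:8]) if len(sys.argv)>7 else (None,None)
ax=np.array([.6417,.0075]); t=np.radians(np.linspace(t0,t1,n+1)); R=np.linspace(R0,R1,n+1)
p=(ax-R[:,None]/1000*np.c_[np.cos(t),np.sin(t)])*100
if x is not None: p[0]=[x*100,y*100]
p=p.round(2); d=np.diff(p,axis=0)
print(' '.join(f'({a:.2f},{b:.2f})' for a,b in d),'yaw',(t1-t0)/n)
E
python3 arc.py 28.2 -23 173 172 9 .4873 -.0762
```

```text
(-0.53,1.75) (-0.57,1.62) (-0.40,1.67) (-0.24,1.69) (-0.06,1.71) (0.10,1.71) (0.27,1.69) (0.44,1.65) (0.60,1.60) yaw -5.688888888888889
```

servo_tool --steps '[{"tx": -0.53, "ty": 1.75, "tz": 0, "yaw": -5.7, "claw": 1.2}, {"tx": -0.57, "ty": 1.62, "tz": 0, "yaw": -5.7, "claw": 1.2}, {"tx": -0.4, "ty": 1.67, "tz": 0, "yaw": -5.7, "claw": 1.2}, {"tx": -0.24, "ty": 1.69, "tz": 0, "yaw": -5.7, "claw": 1.2}, {"tx": -0.06, "ty": 1.71, "tz": 0, "yaw": -5.7, "claw": 1.2}, {"tx": 0, "ty": 0, "tz": 0, "yaw": 0, "claw": 1.2}]'

```text
time_s: 9.5
position: [0.4682, 0.0085, 0.0719]
tool_rot: [[1.0, -0.006, -0.001], [-0.006, -1.0, -0.0], [-0.001, 0.0, -1.0]]
ft_force: [-2.9, -5.6, -1.3]
grip_width: 0.02
gripper_force: 79.0
```

```bash
cat >> st.py <<'E'
D=[]
for i in range(3):
    _,d,c=grab('top'); D.append(np.where(d>0,d,np.nan))
with np.errstate(all='ignore'): P=pts(np.nanmean(D,0),c)
r=np.hypot(P[...,0]-ax[0],P[...,1]-ax[1]); m=(r<.064)&(abs(P[...,2]-.133)<.02); z=P[m][:,2]; h,e=np.histogram(z,bins=80); k=e[h.argmax()]; print('plate z',np.median(z[abs(z-k)<.003]).round(5),m.sum())
m=(abs(P[...,2]-.225)<.025)&(r<.08); q=P[m]; (x,y),rr=cv2.minEnclosingCircle((q[:,:2]*1000).astype(np.float32)); print('jar',x,y,rr,np.median(q[:,2]))
E
python3 st.py
```

```text
t 9.5 pos [0.4682 0.0085 0.0719] theta -0.37 b 11.42 along to axis 173.5 axis left of bar line mm 0.1 F [-2.9 -5.6 -1.3] q6 77.0
plate z 0.1238 1827
jar 639.8670043945312 12.006172180175781 30.997167587280273 0.21965915443180006
```

Plate is up 4.2 mm and the jar is steady. I finish this swing to b≈34.

servo_tool --steps '[{"tx": 0.1, "ty": 1.71, "tz": 0, "yaw": -5.7, "claw": 1.2}, {"tx": 0.27, "ty": 1.69, "tz": 0, "yaw": -5.7, "claw": 1.2}, {"tx": 0.44, "ty": 1.65, "tz": 0, "yaw": -5.7, "claw": 1.2}, {"tx": 0.6, "ty": 1.6, "tz": 0, "yaw": -5.7, "claw": 1.2}, {"tx": 0, "ty": 0, "tz": 0, "yaw": 0, "claw": 1.2}]'

```text
time_s: 10.15
position: [0.4823, 0.0748, 0.0715]
tool_rot: [[0.92, -0.391, -0.002], [-0.391, -0.92, -0.0], [-0.002, 0.001, -1.0]]
ft_force: [-4.1, -4.5, -1.0]
grip_width: 0.0197
gripper_force: 79.0
```

```bash
python3 st.py
```

```text
t 10.15 pos [0.4823 0.0748 0.0715] theta -23.02 b 34.07 along to axis 173.0 axis left of bar line mm 0.4 F [-4.1 -4.5 -1. ] q6 108.0
plate z 0.12742 1832
jar 640.0380249023438 12.091743469238281 31.145917892456055 0.22326789659405544
```

```bash
python3 arc.py -23 41 208 208 9 .4501 .0885
```

```text
(-0.85,-2.41) (-0.55,-2.52) (-0.23,-2.57) (0.08,-2.57) (0.41,-2.55) (0.71,-2.48) (1.02,-2.37) (1.30,-2.23) (1.57,-2.05) yaw 7.111111111111111
```

servo_tool --steps '[{"tx": -0.9, "ty": 0.38, "tz": 0, "yaw": 0, "claw": 1.2}, {"tx": -0.9, "ty": 0.38, "tz": 0, "yaw": 0, "claw": 1.2}, {"tx": -0.9, "ty": 0.38, "tz": 0, "yaw": 0, "claw": 1.2}, {"tx": -0.52, "ty": 0.23, "tz": 0, "yaw": 0, "claw": 1.2}, {"tx": 0, "ty": 0, "tz": 0, "yaw": 0, "claw": 1.2}]'

```text
time_s: 10.8
position: [0.4498, 0.0886, 0.072]
tool_rot: [[0.92, -0.391, -0.0], [-0.391, -0.92, 0.0], [-0.0, -0.0, -1.0]]
ft_force: [-0.0, -0.3, -1.8]
grip_width: 0.0201
gripper_force: 78.7
```

servo_tool --steps '[{"tx": -0.85, "ty": -2.41, "tz": 0, "yaw": 7.1, "claw": 1.2}, {"tx": -0.55, "ty": -2.52, "tz": 0, "yaw": 7.1, "claw": 1.2}, {"tx": -0.23, "ty": -2.57, "tz": 0, "yaw": 7.1, "claw": 1.2}, {"tx": 0.08, "ty": -2.57, "tz": 0, "yaw": 7.1, "claw": 1.2}, {"tx": 0.41, "ty": -2.55, "tz": 0, "yaw": 7.1, "claw": 1.2}, {"tx": 0.71, "ty": -2.48, "tz": 0, "yaw": 7.1, "claw": 1.2}, {"tx": 1.02, "ty": -2.37, "tz": 0, "yaw": 7.1, "claw": 1.2}, {"tx": 1.3, "ty": -2.23, "tz": 0, "yaw": 7.1, "claw": 1.2}, {"tx": 1.57, "ty": -2.05, "tz": 0, "yaw": 7.1, "claw": 1.2}, {"tx": 0, "ty": 0, "tz": 0, "yaw": 0, "claw": 1.2}]'

```text
time_s: 11.8
position: [0.4873, -0.132, 0.0719]
tool_rot: [[0.756, 0.654, 0.003], [0.654, -0.756, -0.002], [0.001, 0.003, -1.0]]
ft_force: [0.9, 0.2, -1.4]
grip_width: 0.0199
gripper_force: 78.9
```

```bash
cat > bar.py <<'E'
exec(open('st.py').read())
q=P-np.r_[p[:2],0]; a=q[...,:2]@u; l=q[...,:2]@n
m=(a>.04)&(a<.17)&(abs(l)<.02)&(P[...,2]>.045)&(P[...,2]<.085)
print('shank',m.sum(),'a max',np.percentile(a[m],98),a[m].max())
k=np.polyfit(a[m],l[m],1); kz=np.polyfit(a[m],P[m][:,2],1); print('lat',np.polyval(k,[.05,.15]).round(4),'z',np.polyval(kz,[.05,.15]).round(4),'deg',np.degrees(k[0]))
E
python3 bar.py
```

```text
t 11.8 pos [ 0.4873 -0.132   0.0719] theta 40.85 b -29.8 along to axis 208.0 axis left of bar line mm 4.5 F [ 0.9  0.2 -1.4] q6 21.0
plate z 0.1274 1830
jar 640.215576171875 12.198534965515137 31.35468292236328 0.2232585077189893
shank 136 a max 0.14770771506082633 0.15048431750020458
lat [ 0.0055 -0.002 ] z [0.069  0.0583] deg -4.324340304137585
```

```bash
cat >> bar.py <<'E'
for a0 in np.arange(.05,.155,.01):
    k=m&(a>=a0)&(a<a0+.01)
    if k.sum()>3: print(a0.round(2),k.sum(),'l',(l[k].min()*1000).round(1),(np.median(l[k])*1000).round(1),(l[k].max()*1000).round(1),'z',(np.median(P[k][:,2])*1000).round(1),(P[k][:,2].min()*1000).round(1),(P[k][:,2].max()*1000).round(1))
E
python3 bar.py
```

```text
t 11.95 pos [ 0.4848 -0.1288  0.0716] theta 40.71 b -29.66 along to axis 207.9 axis left of bar line mm 1.0 F [ 0.1 -0.1 -1.2] q6 21.0
plate z 0.12743 1826
jar 640.0634155273438 12.10670280456543 31.329483032226562 0.2232523644148805
shank 143 a max 0.14667590706130565 0.14797461904787468
lat [ 0.0038 -0.0029] z [0.0644 0.0631] deg -3.817258325215264
0.09 17 l -6.2 1.0 5.1 z 63.6 62.5 65.5
0.1 25 l -5.8 -0.5 5.4 z 63.4 61.4 65.4
0.11 25 l -6.1 -0.1 5.4 z 63.5 61.4 65.5
0.12 25 l -6.2 -0.5 5.4 z 63.7 61.4 65.1
0.13 28 l -19.9 -0.5 5.3 z 63.8 45.5 68.5
0.14 23 l -18.2 -1.7 5.1 z 63.7 52.6 81.8
```

servo_tool --steps '[{"tx": -0.08, "ty": 0.09, "tz": 0.02, "yaw": 0.4, "claw": 1.2}, {"tx": 0.75, "ty": 0.65, "tz": 0, "yaw": 0, "claw": 1.2}, {"tx": 0.6, "ty": 0.52, "tz": 0, "yaw": 0, "claw": 1.2}, {"tx": 0.42, "ty": 0.36, "tz": 0, "yaw": 0, "claw": 1.2}, {"tx": 0.42, "ty": 0.36, "tz": 0, "yaw": 0, "claw": 1.2}, {"tx": 0.42, "ty": 0.36, "tz": 0, "yaw": 0, "claw": 1.2}, {"tx": 0.42, "ty": 0.36, "tz": 0, "yaw": 0, "claw": 1.2}, {"tx": 0, "ty": 0, "tz": 0, "yaw": 0, "claw": 1.2}]'

```text
time_s: 12.9
position: [0.516, -0.1023, 0.0722]
tool_rot: [[0.753, 0.658, 0.003], [0.658, -0.753, -0.001], [0.002, 0.002, -1.0]]
ft_force: [4.6, -1.9, -2.5]
grip_width: 0.02
gripper_force: 79.0
```

```bash
python3 st.py; python3 arc.py 41 -23.5 168 168 11
```

```text
t 12.9 pos [ 0.516  -0.1023  0.0722] theta 41.14 b -30.09 along to axis 166.9 axis left of bar line mm -0.0 F [ 4.6 -1.9 -2.5] q6 25.0
plate z 0.12739 1831
jar 640.2002563476562 12.050029754638672 31.178115844726562 0.2232966402289449
(-1.06,1.35) (-0.91,1.46) (-0.77,1.54) (-0.60,1.61) (-0.43,1.66) (-0.26,1.70) (-0.09,1.71) (0.09,1.72) (0.26,1.70) (0.44,1.66) (0.60,1.61) yaw -5.863636363636363
```

servo_tool --steps '[{"tx": -1.06, "ty": 1.35, "tz": 0, "yaw": -5.9, "claw": 1.2}, {"tx": -0.91, "ty": 1.46, "tz": 0, "yaw": -5.9, "claw": 1.2}, {"tx": -0.77, "ty": 1.54, "tz": 0, "yaw": -5.9, "claw": 1.2}, {"tx": -0.6, "ty": 1.61, "tz": 0, "yaw": -5.9, "claw": 1.2}, {"tx": -0.43, "ty": 1.66, "tz": 0, "yaw": -5.9, "claw": 1.2}, {"tx": -0.26, "ty": 1.7, "tz": 0, "yaw": -5.9, "claw": 1.2}, {"tx": -0.09, "ty": 1.71, "tz": 0, "yaw": -5.9, "claw": 1.2}, {"tx": 0.09, "ty": 1.72, "tz": 0, "yaw": -5.8, "claw": 1.2}, {"tx": 0.26, "ty": 1.7, "tz": 0, "yaw": -5.8, "claw": 1.2}, {"tx": 0.44, "ty": 1.66, "tz": 0, "yaw": -5.8, "claw": 1.2}, {"tx": 0.6, "ty": 1.61, "tz": 0, "yaw": -5.8, "claw": 1.2}, {"tx": 0, "ty": 0, "tz": 0, "yaw": 0, "claw": 1.2}]'

```text
time_s: 14.25
position: [0.4873, 0.0755, 0.072]
tool_rot: [[0.918, -0.396, -0.001], [-0.396, -0.918, -0.0], [-0.001, 0.001, -1.0]]
ft_force: [-1.0, -6.7, -0.3]
grip_width: 0.0197
gripper_force: 79.3
```

```bash
python3 st.py
```

```text
t 14.25 pos [0.4873 0.0755 0.072 ] theta -23.33 b 34.38 along to axis 168.7 axis left of bar line mm -1.3 F [-1.  -6.7 -0.3] q6 108.0
plate z 0.13811 1840
jar 639.9735107421875 11.974920272827148 31.123699188232422 0.23389916242489972
```

The plate is at 138.1 mm, about 3–4 mm short, which is thin for step 2. I back off a few degrees before pulling out.

```bash
python3 arc.py -23.3 -13 168.5 168.5 2 .4873 .0755
```

```text
(-0.57,-1.55) (-0.41,-1.46) yaw 5.15
```

servo_tool --steps '[{"tx": -0.57, "ty": -1.55, "tz": 0, "yaw": 5.1, "claw": 1.2}, {"tx": -0.41, "ty": -1.46, "tz": 0, "yaw": 5.2, "claw": 1.2}, {"tx": 0, "ty": 0, "tz": 0, "yaw": 0, "claw": 1.2}]'

```text
time_s: 14.7
position: [0.4769, 0.0441, 0.0719]
tool_rot: [[0.975, -0.223, -0.001], [-0.223, -0.975, 0.001], [-0.001, -0.001, -1.0]]
ft_force: [0.3, 4.2, -1.1]
grip_width: 0.0204
gripper_force: 79.2
```

```bash
python3 st.py
```

```text
t 14.7 pos [0.4769 0.0441 0.0719] theta -12.88 b 23.93 along to axis 168.9 axis left of bar line mm 1.0 F [ 0.3  4.2 -1.1] q6 94.0
plate z 0.13747 1842
jar 639.8910522460938 11.88110637664795 31.09546661376953 0.2333882753751078
```

servo_tool --steps '[{"tx": -0.25, "ty": -1.22, "tz": 0, "yaw": 4.2, "claw": 1.2}, {"tx": 0, "ty": 0, "tz": 0, "yaw": 0, "claw": 1.2}]'

```text
time_s: 15.05
position: [0.475, 0.0327, 0.0719]
tool_rot: [[0.988, -0.153, -0.0], [-0.153, -0.988, 0.0], [-0.0, -0.0, -1.0]]
ft_force: [0.1, 4.2, -2.0]
grip_width: 0.0203
gripper_force: 79.1
```

```bash
python3 st.py
```

```text
t 15.05 pos [0.475  0.0327 0.0719] theta -8.81 b 19.86 along to axis 168.6 axis left of bar line mm 0.7 F [ 0.1  4.2 -2. ] q6 88.0
plate z 0.13695 1844
jar 639.9572143554688 12.16769790649414 31.243186950683594 0.23283666088280763
```

servo_tool --steps '[{"tx": -0.95, "ty": 0.15, "tz": 0, "yaw": 0, "claw": 1.2}, {"tx": -1, "ty": 0.15, "tz": 0, "yaw": 0, "claw": 1.2}, {"tx": -1, "ty": 0.15, "tz": 0, "yaw": 0, "claw": 1.2}, {"tx": -0.85, "ty": 0.13, "tz": 0, "yaw": 0, "claw": 1.2}, {"tx": 0, "ty": 0, "tz": 0, "yaw": 0, "claw": 1.2}]'

```text
time_s: 15.7
position: [0.4357, 0.0386, 0.0721]
tool_rot: [[0.988, -0.154, -0.001], [-0.154, -0.988, 0.0], [-0.001, 0.0, -1.0]]
ft_force: [0.6, 0.2, -1.4]
grip_width: 0.02
gripper_force: 79.0
```

```bash
python3 st.py; python3 arc.py -8.8 44.3 206.5 206.5 8 .437 .0385
```

```text
t 15.7 pos [0.4357 0.0386 0.0721] theta -8.84 b 19.89 along to axis 208.3 axis left of bar line mm 1.0 F [ 0.6  0.2 -1.4] q6 88.0
plate z 0.13698 1844
jar 639.9946899414062 11.971558570861816 31.12203025817871 0.23285600135990148
(-0.17,-2.32) (0.05,-2.39) (0.33,-2.37) (0.59,-2.32) (0.86,-2.23) (1.11,-2.11) (1.35,-1.98) (1.57,-1.80) yaw 6.637499999999999
```

servo_tool --steps '[{"tx": -0.17, "ty": -2.32, "tz": 0, "yaw": 6.6, "claw": 1.2}, {"tx": 0.05, "ty": -2.39, "tz": 0, "yaw": 6.6, "claw": 1.2}, {"tx": 0.33, "ty": -2.37, "tz": 0, "yaw": 6.6, "claw": 1.2}, {"tx": 0.59, "ty": -2.32, "tz": 0, "yaw": 6.6, "claw": 1.2}, {"tx": 0.86, "ty": -2.23, "tz": 0, "yaw": 6.7, "claw": 1.2}, {"tx": 1.11, "ty": -2.11, "tz": 0, "yaw": 6.7, "claw": 1.2}, {"tx": 1.35, "ty": -1.98, "tz": 0, "yaw": 6.7, "claw": 1.2}, {"tx": 1.57, "ty": -1.8, "tz": 0, "yaw": 6.7, "claw": 1.2}, {"tx": 0, "ty": 0, "tz": 0, "yaw": 0, "claw": 1.2}, {"tx": 0, "ty": 0, "tz": 0, "yaw": 0, "claw": 1.2}]'

```text
time_s: 16.85
position: [0.494, -0.1369, 0.0717]
tool_rot: [[0.716, 0.698, -0.001], [0.698, -0.716, 0.0], [-0.0, -0.001, -1.0]]
ft_force: [-0.8, 0.5, -2.3]
grip_width: 0.02
gripper_force: 79.1
```

```bash
python3 bar.py
```

```text
t 16.85 pos [ 0.494  -0.1369  0.0717] theta 44.26 b -33.21 along to axis 206.6 axis left of bar line mm 0.3 F [-0.8  0.5 -2.3] q6 17.0
plate z 0.13701 1843
jar 639.8572998046875 11.94272232055664 31.062379837036133 0.23287087354457292
shank 152 a max 0.14689335348213084 0.1478923018460654
lat [ 0.0041 -0.0031] z [0.064  0.0628] deg -4.134734074422974
0.09 23 l -5.4 0.7 5.4 z 63.7 61.8 64.9
0.1 24 l -5.5 0.1 5.3 z 63.8 61.6 65.3
0.11 24 l -7.2 -0.1 5.5 z 63.5 45.8 65.9
0.12 26 l -5.5 -0.2 5.6 z 63.2 46.4 65.4
0.13 33 l -18.7 -2.0 5.3 z 63.3 46.6 82.2
0.14 22 l -14.1 0.1 5.2 z 62.9 47.9 81.2
```

servo_tool --steps '[{"tx": 0.72, "ty": 0.7, "tz": 0.03, "yaw": 0, "claw": 1.2}, {"tx": 0.6, "ty": 0.58, "tz": 0, "yaw": 0, "claw": 1.2}, {"tx": 0.37, "ty": 0.36, "tz": 0, "yaw": 0, "claw": 1.2}, {"tx": 0.37, "ty": 0.36, "tz": 0, "yaw": 0, "claw": 1.2}, {"tx": 0.37, "ty": 0.36, "tz": 0, "yaw": 0, "claw": 1.2}, {"tx": 0.37, "ty": 0.36, "tz": 0, "yaw": 0, "claw": 1.2}, {"tx": 0, "ty": 0, "tz": 0, "yaw": 0, "claw": 1.2}]'

```text
time_s: 17.7
position: [0.5229, -0.1094, 0.0724]
tool_rot: [[0.715, 0.699, 0.002], [0.699, -0.715, -0.0], [0.001, 0.001, -1.0]]
ft_force: [3.1, -1.1, -2.2]
grip_width: 0.0196
gripper_force: 79.1
```

```bash
python3 st.py; python3 arc.py 44.3 17.3 168 168 5
```

```text
t 17.7 pos [ 0.5229 -0.1094  0.0724] theta 44.37 b -33.32 along to axis 166.6 axis left of bar line mm 0.5 F [ 3.1 -1.1 -2.2] q6 21.0
plate z 0.13696 1842
jar 640.1466674804688 11.999184608459473 31.24175262451172 0.23280890320502268
(-1.05,1.18) (-0.94,1.28) (-0.81,1.36) (-0.68,1.43) (-0.54,1.48) yaw -5.3999999999999995
```

servo_tool --steps '[{"tx": -1.05, "ty": 1.18, "tz": 0, "yaw": -5.4, "claw": 1.2}, {"tx": -0.94, "ty": 1.28, "tz": 0, "yaw": -5.4, "claw": 1.2}, {"tx": -0.81, "ty": 1.36, "tz": 0, "yaw": -5.4, "claw": 1.2}, {"tx": -0.68, "ty": 1.43, "tz": 0, "yaw": -5.4, "claw": 1.2}, {"tx": -0.54, "ty": 1.48, "tz": 0, "yaw": -5.4, "claw": 1.2}, {"tx": 0, "ty": 0, "tz": 0, "yaw": 0, "claw": 1.2}]'

```text
time_s: 18.45
position: [0.4815, -0.0419, 0.0726]
tool_rot: [[0.955, 0.298, 0.0], [0.298, -0.955, -0.001], [0.0, 0.001, -1.0]]
ft_force: [0.9, -5.9, -1.6]
grip_width: 0.0199
gripper_force: 79.3
```

```bash
python3 st.py; python3 - <<'E'
from h import *
S=0
for i in range(4): S=S+grab('scene')[0].astype(float)/4
cv2.imwrite('pics/s5.png',cv2.resize(S[195:235,262:322].astype(np.uint8),None,fx=12,fy=12,interpolation=2)[...,::-1])
E
```

```text
t 18.45 pos [ 0.4815 -0.0419  0.0726] theta 17.33 b -6.28 along to axis 167.7 axis left of bar line mm -0.5 F [ 0.9 -5.9 -1.6] q6 54.0
plate z 0.14126 1847
jar 639.880615234375 12.13526725769043 31.200653076171875 0.23713455075243395
```

View pics/s5.png

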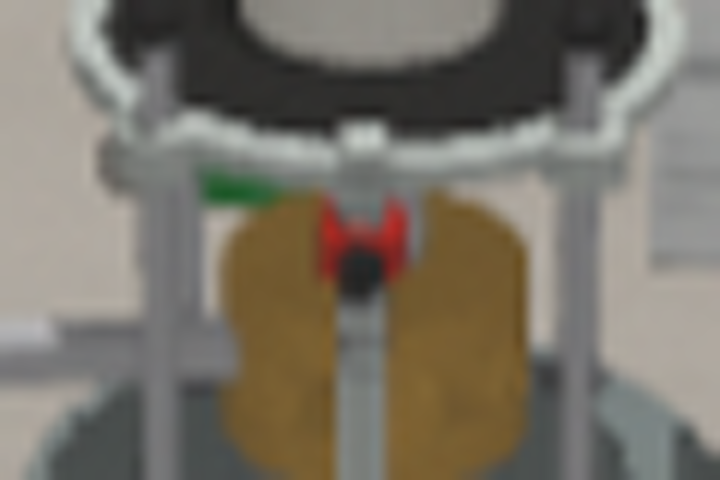

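Scene crop: the bar is in the hole at left (200,345). The red clamp is at (362,235) with its black knob at (360,272), coaxial with the pointer. I check the pointer height from the knob.

```bash
python3 - <<'E'
from h import *
c=env.camera_model('scene'); f=210/np.tan(np.radians(c['fovy'])/2); T=np.array(c['T'])
def hit(u,v,y):
    r=T[:3,:3]@np.array([(u-c['cx'])/f,(v-c['cy'])/f,1]); return T[:3,3]+r*(y-T[1,3])/r[1]
for nm,u,v,sy in(('knob c',262+360/12-.5,195+272/12-.5,.122),('red top',262+330/12-.5,195+198/12-.5,.117),('red bot',262+330/12-.5,195+285/12-.5,.117),('post top',262+362/12-.5,195+122/12-.5,.109)):
    print(nm,hit(u,v,.0075-sy*.9815+0).round(4))
D=np.nanmean([grab('top')[1] for i in range(4)],0); P=pts(D,env.camera_model('top'))
ax=np.array([.6417,.0075]); th=np.radians(11.05); R=np.array([[np.cos(th),np.sin(th)],[-np.sin(th),np.cos(th)]]); S=P.copy(); S[...,:2]=(P[...,:2]-ax)@R.T; S*=1000
for u in(281,284,287,294,299,300,301,302,303): print(u,[tuple(S[v,u].round(0)) for v in range(190,197)])
D=np.mean([grab('scene')[1] for i in range(4)],0); P=pts(D,c)
for v in range(208,224): print(v,(P[v,288:296,2]*1000).round(0),((P[v,288:296,1])*1000).round(0))
E
```

```text
knob c [ 0.6687 -0.1122  0.145 ]
red top [ 0.6611 -0.1073  0.1589]
red bot [ 0.6612 -0.1073  0.1383]
post top [ 0.666  -0.0995  0.1734]
281 [(np.float64(44.0), np.float64(-87.0), np.float64(-1.0)), (np.float64(41.0), np.float64(-87.0), np.float64(-0.0)), (np.float64(3.0), np.float64(-83.0), np.float64(144.0)), (np.float64(1.0), np.float64(-82.0), np.float64(145.0)), (np.float64(-1.0), np.float64(-82.0), np.float64(144.0)), (np.float64(-3.0), np.float64(-82.0), np.float64(143.0)), (np.float64(29.0), np.float64(-87.0), np.float64(1.0))]
284 [(np.float64(43.0), np.float64(-95.0), np.float64(1.0)), (np.float64(41.0), np.float64(-95.0), np.float64(-0.0)), (np.float64(3.0), np.float64(-89.0), np.float64(144.0)), (np.float64(1.0), np.float64(-89.0), np.float64(144.0)), (np.float64(-0.0), np.float64(-89.0), np.float64(142.0)), (np.float64(31.0), np.float64(-94.0), np.float64(0.0)), (np.float64(29.0), np.float64(-94.0), np.float64(-0.0))]
287 [(np.float64(44.0), np.float64(-102.0), np.float64(-0.0)), (np.float64(41.0), np.float64(-102.0), np.float64(-0.0)), (np.float64(3.0), np.float64(-95.0)
[... 3560 characters left out ...]
16. -113. -110. -102.  -99.]
217 [ 83. 140. 146. 147. 146. 146. 141.  82.] [  -4. -103. -114. -116. -113. -112. -102.    2.]
218 [ 82.  82. 145. 143. 143. 142.  82.  83.] [  -6.   -7. -116. -113. -113. -111.   -4.   -5.]
219 [ 81.  81. 133. 140. 141. 134.  82.  83.] [ -12.  -10. -101. -113. -115. -101.   -9.   -9.]
220 [ 82.  83. 131. 130. 132. 131.  81.  82.] [ -19.  -19. -102. -100. -103. -100.  -13.  -13.]
221 [ 82.  81. 128. 128. 129. 129.  83.  84.] [ -24.  -21. -103. -101. -103. -103.  -21.  -22.]
222 [ 79.  80. 125. 123. 125. 126.  81.  80.] [ -23.  -25. -102.  -99. -100. -101.  -24.  -21.]
223 [ 75.  76. 122. 120. 122. 121.  78.  77.] [ -22.  -23. -102.  -99. -101.  -98.  -23.  -21.]
```

Clamp and knob are centred at about 143.3 and the pointer's top face is at 144, so the tip is at about 143. I raise 1.5 mm more, about 9°.

```bash
python3 arc.py 17.3 8.3 168 168 2
```

```text
(-0.34,1.28) (-0.24,1.29) yaw -4.5
```

servo_tool --steps '[{"tx": -0.34, "ty": 1.28, "tz": 0, "yaw": -4.5, "claw": 1.2}, {"tx": -0.24, "ty": 1.29, "tz": 0, "yaw": -4.5, "claw": 1.2}, {"tx": 0, "ty": 0, "tz": 0, "yaw": 0, "claw": 1.2}, {"tx": 0, "ty": 0, "tz": 0, "yaw": 0, "claw": 1.2}]'

```text
time_s: 19.6
position: [0.4762, -0.0168, 0.0724]
tool_rot: [[0.989, 0.148, 0.0], [0.148, -0.989, -0.0], [0.0, 0.0, -1.0]]
ft_force: [0.4, -5.2, -1.1]
grip_width: 0.0207
gripper_force: 79.3
```

```bash
python3 st.py
```

```text
t 19.6 pos [ 0.4762 -0.0168  0.0724] theta 8.53 b 2.52 along to axis 167.3 axis left of bar line mm -0.5 F [ 0.4 -5.2 -1.1] q6 65.0
plate z 0.14283 1849
jar 639.8385620117188 11.989837646484375 31.09369468688965 0.23867616228129612
```

Plate at 142.8 mm and the jar is steady. I withdraw the bar and carry it to its earlier resting place.

servo_tool --steps '[{"tx": -1.2, "ty": -0.18, "tz": 0, "yaw": 0, "claw": 1.2}, {"tx": -1.4, "ty": -0.21, "tz": 0, "yaw": 0, "claw": 1.2}, {"tx": -1.4, "ty": -0.21, "tz": 0, "yaw": 0, "claw": 1.2}, {"tx": -1.4, "ty": -0.21, "tz": 0, "yaw": 0, "claw": 1.2}, {"tx": 0.3, "ty": -1, "tz": 0, "yaw": 7.6, "claw": 1.2}, {"tx": 0.4, "ty": -1, "tz": 0, "yaw": 7.6, "claw": 1.2}, {"tx": 0.4, "ty": -1, "tz": 0, "yaw": 7.6, "claw": 1.2}, {"tx": 0.4, "ty": -1, "tz": 0, "yaw": 7.6, "claw": 1.2}, {"tx": 0.4, "ty": -1, "tz": 0, "yaw": 7.6, "claw": 1.2}, {"tx": 0.4, "ty": -1, "tz": 0, "yaw": 7.6, "claw": 1.2}, {"tx": 0.4, "ty": -1, "tz": 0, "yaw": 7.6, "claw": 1.2}, {"tx": 0.4, "ty": -1, "tz": 0, "yaw": 7.6, "claw": 1.2}, {"tx": 0.4, "ty": -1, "tz": 0, "yaw": 7.6, "claw": 1.2}, {"tx": 0.4, "ty": -1, "tz": 0, "yaw": 7.6, "claw": 1.2}, {"tx": 0, "ty": 0, "tz": -1.5, "yaw": 0, "claw": 1.2}, {"tx": 0, "ty": 0, "tz": -1.5, "yaw": 0, "claw": 1.2}, {"tx": 0, "ty": 0, "tz": 0, "yaw": 0, "claw": 1.2}]'

```text
time_s: 21.45
position: [0.46, -0.124, 0.0409]
tool_rot: [[0.096, 0.995, -0.004], [0.995, -0.096, 0.003], [0.002, -0.004, -1.0]]
ft_force: [0.4, 0.7, -1.5]
grip_width: 0.0199
gripper_force: 79.1
```

```bash
python3 st.py
```

```text
t 21.45 pos [ 0.46   -0.124   0.0409] theta 84.48 b -73.43 along to axis 148.4 axis left of bar line mm -168.2 F [ 0.4  0.7 -1.5] q6 -24.0
plate z 0.14279 1852
jar 639.9320068359375 12.040959358215332 31.09760856628418 0.2386447338735329
```

servo_tool --steps '[{"tx": 0, "ty": 0, "tz": -0.8, "yaw": 0, "claw": 1.2}, {"tx": 0, "ty": 0, "tz": -0.5, "yaw": 0, "claw": 1.2}, {"tx": 0, "ty": 0, "tz": -0.2, "yaw": 0, "claw": 1.2}, {"tx": 0, "ty": 0, "tz": 0, "yaw": 0, "claw": 1.2}, {"tx": 0, "ty": 0, "tz": 0, "yaw": 0, "claw": 4}, {"tx": 0, "ty": 0, "tz": 0, "yaw": 0, "claw": 5}, {"tx": 0, "ty": 0, "tz": 0, "yaw": 0, "claw": 5}, {"tx": 0, "ty": 0, "tz": 0, "yaw": 0, "claw": 5}, {"tx": 0, "ty": 0, "tz": 2, "yaw": 0, "claw": 5}, {"tx": 0, "ty": 0, "tz": 4, "yaw": 0, "claw": 5}, {"tx": -3, "ty": -1, "tz": 4, "yaw": 0, "claw": 5}, {"tx": -4, "ty": -1, "tz": 3, "yaw": 0, "claw": 5}, {"tx": -4, "ty": -1, "tz": 2, "yaw": 0, "claw": 5}, {"tx": 0, "ty": 0, "tz": 0, "yaw": 0, "claw": 5}, {"tx": 0, "ty": 0, "tz": 0, "yaw": 0, "claw": 5}]'

```text
time_s: 23.1
position: [0.3523, -0.1547, 0.1765]
tool_rot: [[0.1, 0.995, 0.001], [0.995, -0.1, -0.001], [-0.001, 0.002, -1.0]]
ft_force: [0.2, 0.1, -0.6]
grip_width: 0.0499
gripper_force: 0.0
```

```bash
python3 st.py; python3 - <<'E'
from h import *
im,d,c=grab('top'); P=pts(d,c); hsv=cv2.cvtColor(im,cv2.COLOR_RGB2HSV)
o=(d>0)&(hsv[...,0]>5)&(hsv[...,0]<18)&(hsv[...,1]>150)&(abs(P[...,0]-.46)<.06)&(abs(P[...,1]+.1)<.12); print('handle',o.sum(), np.median(P[o],0) if o.any() else '')
s=(d>0)&(hsv[...,1]<70)&(P[...,2]<.04)&(P[...,2]>.009)&(abs(P[...,0]-.47)<.02)&(P[...,1]>-.06)&(P[...,1]<.06)
if s.any(): print('shank',s.sum(),np.median(P[s],0),P[s].max(0))
cv2.imwrite('pics/f.png',cv2.resize(im[140:340,120:400],None,fx=2.5,fy=2.5)[...,::-1])
E
```

```text
t 23.1 pos [ 0.3523 -0.1547  0.1765] theta 84.28 b -73.23 along to axis 190.2 axis left of bar line mm -271.8 F [ 0.2  0.1 -0.6] q6 -36.0
plate z 0.1428 1856
jar 640.0050048828125 11.918619155883789 31.16913604736328 0.2385607738346176
handle 365 [ 0.4599128  -0.12724099  0.02202297]
shank 205 [ 0.47179468 -0.01751482  0.01713935] [0.48088451 0.02562368 0.02274026]
```

View pics/f.png

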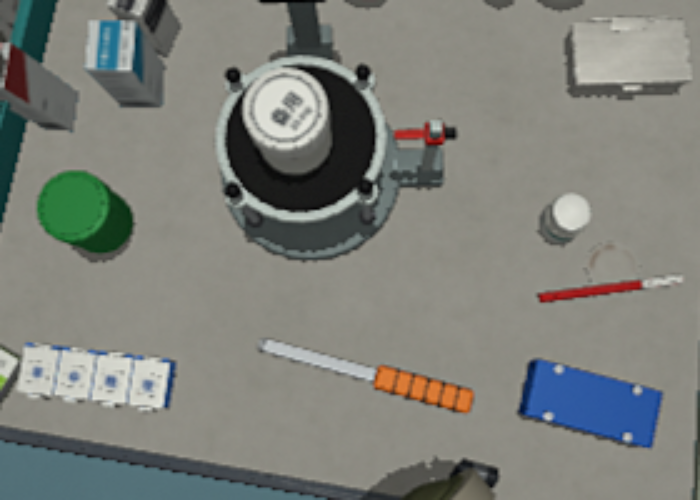

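The bar lies flat (handle top 22 mm, shank top 17 mm) at (265,345)–(470,400), clear of the stand. The jar is upright on the plate and the bystanders have not moved. I hand in.

```bash
python3 -c "
from rig import env
print(env.close_job())"
```

```text
the job is handed in; nothing more can be done
None
```

I turned the collar in three bar swings and handed the job in at about 23 s: the plate top measures 142.8 mm against an estimated pointer tip of about 143 mm, the jar is upright on the plate, and the bar lies flat on the bench clear of the stand; the judge's result was not shown.

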